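Shut the control box and hold the throttle slide at the green band

TASK

For the survey boat's throttle check, push the open door of the yellow control box shut until it snaps fully home on its catch, and then pull the spring-loaded throttle slide out by its black T-handle until its orange pointer stands over the green band (not the red one), and keep it there: the program finishes with the gripper still holding the handle at the mark. The door must stay shut, and the other things on the table are to be left where they are.

Things in the scene. Friction and masses are not known exactly. Their poses are not given: they have to be found in the camera images.
- box_door (a joint): angle of the yellow box's front door, rad: 0 = shut and seated, grows as it opens (clockwise seen from above). Panel 200 wide x 170 tall x 12 mm, upper edge 175 mm above the table, upright hinge at the left edge of the front (+y side). Swings easily, stays where left; in the last 0.07 rad a spring catch resists with about 6 N at the free edge, then snaps in and holds
- door_hinge (a point): on the door's upright hinge axis, at the left end of its outer face, 145 mm above the table; fixed to the box: x axis = into the box (square to the shut door), z up. The fixed yellow box, 180 deep x 200 wide x 180 mm tall, begins 12 mm behind this point and reaches 200 mm to its -y side; its top is clear near the front
- door_push (a point): spot for pushing on the door's outer face near the free edge: 170 mm from the hinge axis, 140 mm above the table, 35 mm below the upper edge; x axis = into the door (the way to push), y axis = along the face to the hinge, z up. Below it a black bow handle sticks out 29 mm, 30 to 100 mm above the table
- throttle (a joint): how far the throttle slide is pulled out, m: 0 = home (spring holds it there), stop at 0.105. The spring pulls it home with about 4.5 N at 0, rising 0.9 N per 10 mm (about 12 N at 80 mm)
- throttle_grip (a point): centre of the slide's black T-handle bar: 18 mm along the pull, 70 mm across, 24 mm tall, 96 mm above the table, on a post 14 x 20 mm; below it a blue carriage, top at 44 mm. x axis points against the pull (pull towards its -x), y axis along the bar, z up. At home the spring housing (82 mm tall) begins 60 mm behind it (+x); clear in front
- pointer_tip (a point): tip of the carriage's orange pointer (4 mm wide), 70 mm to the -y side of the bar's centre and 23.5 mm above the table, over the white scale; same axes as throttle_grip; moves with the slide
- green_band_mid (a point): middle of the top of the green band, a tile on the scale, 14 mm along the pull x 36 x 3 mm, 16 mm above the table; x axis = line of the pull (pull towards -x). The pointer must stand over it. It lies 35 to 85 mm from the home pointer, nearer or farther than the red one
- red_band_mid (a point): middle of the top of the red band, a like tile on the same scale; not the one wanted
- screwdriver_mid (a point): bystander, leave alone: red-handled screwdriver, 180 mm long, lying; point at its shaft's middle, 12 mm up
- wrench_mid (a point): bystander, leave alone: steel wrench, 170 mm long, lying flat; point at its middle, 5 mm up
- tape_reel_mid (a point): bystander, leave alone: closed black measuring-tape reel, disc 110 mm across, 28 mm tall; point at its centre
- meter_case_mid (a point): bystander, leave alone: black handheld case 75 x 130 x 34 mm; point at its centre
- spray_can_mid (a point): bystander, leave alone: blue can 52 mm across, 150 mm tall, upright; point at its centre
- screw_cup_mid (a point): bystander, leave alone: small steel bowl, 70 mm across the rim, 50 mm tall; point at its centre

How it is judged:
By the outcome, as a careful person would: the job done as asked, in the order asked, and still so for the second after the job is handed in, while the arm keeps its last pose, push and grip.
It also fails if it takes over 51 s, if anything falls off the work surface, if the arm or the gripper's body presses on something with over 40 N, if the wrist force passes 120 N, or if a joint passes its speed limit or range.

ROBOT

A 7-joint arm with a two-finger parallel gripper is mounted at the origin on the work surface. World frame = base frame: x ahead of the robot, y to its left, z up, the work surface at z = 0. Lengths are in m, angles in rad, forces in N, time in s.
With the tool pointing down it reaches from about 0.4 to 0.9 m from the base axis. Payload 5.5 kg.
Tool frame: the origin (TCP) lies at the very end of the fingers, on their centre line; the grasp point (between the pads) lies 19 mm behind it (r.grasp_offset is the distance from the TCP to the grasp point, in m); z points along the fingers, x is the direction in which the jaws open and shut, and the axes are right-handed (so a half turn about z gives the same grasp; the last joint's range is limited). The gripper opens to 92 mm and grips with 3 to 60 N. Pads are 19 mm wide; open, the fingers measure 130 mm over their backs; the gripper's body (75 mm by 190 mm) begins 47 mm behind the grasp point.
Start: joints at [1.608, 0.501, -0.427, 1.55, 0.221, 1.138, -0.21], TCP at [0.146, -0.633, 0.193] pointing down, gripper open.
Joint ranges: [-2.88, 2.88], [-0.31, 2.03], [-1.54, 1.56], [0.2, 2.42], [-1.41, 4.55], [0.19, 2.02], [-2.57, 2.57]. Speed limits (rad/s): [2.57, 2.57, 3.14, 3.14, 3.14, 3.14, 3.14].

INTERFACE

Orientations are given as a unit quaternion [x, y, z, w].
In Python, from workcell import r gives the robot as it stands.
- The arm moves only by the tool drive_tool, never from a script. Its argument "deltas" is a list of rows, each an object of numbers: "tx", "ty", "tz": the shift along the world's x, y, z in cm; "twist": the turn about the world's z in degrees. A call has 1 to 10 rows; each row is the pose to reach, as a shift and turn from the pose commanded when the call began; what a row does not reach only later rows make up. A row lasts 1/8 s, in which the tool goes at most 62.5 mm and 10.7 degrees, less where a joint would pass 70% of its speed; a pose out of reach is approached as far as the arm can. A call with a gripper value outside its range is refused whole. "jaw" is the opening, from -1 (shut) to 1 (fully open), set as the call begins (left out, the last holds). The fingers move at their own pace and stop on an object; "squeeze" is the grip in N (left out, the last holds). Time passes only in rows, so rows that repeat a pose let the fingers close. It gives the time, the measured TCP pose, the force and the opening at its end, in the units of the state.
- r.state(): the state, without advancing time (a new reading comes with each control period).
- r.read_camera(name): name is "side" or "top" or "wrist"; returns a dict with "color" (400x640x3 uint8, red, green, blue), "fx", "fy", "cx", "cy" (pixels), "eye" and "attitude" of the camera in the world; the wrist camera has in their place "hand_eye" (4x4, takes a point from camera to tool coordinates, whose origin is the TCP and whose axes are the tool frame's). Camera axes: x right, y down, z forward; pixel columns grow to the right and rows downward; lengths in m; the calibration is good to about 2 mm. The wrist camera is an equidistant fisheye: a pixel r from the principal point sees the ray r / f radians off the axis. A picture is of the moment at which its call begins: read the wrist's pose just before it. There is no depth.
- r.hand_in(): hands the job in, once; it reports no verdict.
The state is a dict: "time": time; "joints": joint angles; "qvel": joint speeds; "tau": joint torques, N m; "eef_pos": TCP position; "orientation": TCP orientation; "wrist_force": force on the tool from outside, world axes, zero at the start; "wrist_torque": the same for the moment, N m; "opening": opening from 0.0 (shut) to 1.0 (fully open).
Only numpy, scipy, OpenCV 4.12 (cv2) and the standard library are available. Lean on these libraries where they do the work, as an engineer would, in place of code of your own. Each camera call takes 0.05 s, during which the arm holds its last target.

## Working session

There is one attempt and no reset: what is moved stays moved. The work goes in short steps, Python scripts to look and compute and a tool call to move; the robot and the scene stay as the last step left them, time stands still between calls to the robot, and variables do not carry over. Pictures are saved under pics/ and viewed, and the job is handed in when it is done.

Besides the shell and the picture viewer there is one more tool, called after "Call:" by a JSON object that holds its "name" and its "arguments". drive_tool: Moves the arm, as the interface text tells. Its arguments: {"type":"object","properties":{"deltas":{"type":"array","items":{"type":"object","properties":{"tx":{"type":"number"},"ty":{"type":"number"},"tz":{"type":"number"},"twist":{"type":"number"}}}},"jaw":{"type":"number"},"squeeze":{"type":"number"}},"required":["deltas"]}

```bash
ls; mkdir -p pics; cat > h.py <<'E'
import numpy as np,cv2
from workcell import r
from scipy.spatial.transform import Rotation as R
def save(n,f):
    d=r.read_camera(n); cv2.imwrite(f,d['color'][:,:,::-1]); return d
E
python3 - <<'E'
from h import *
s=r.state(); print(s)
for n in ['side','top','wrist']:
    d=save(n,f'pics/{n}0.png'); print(n,{k:v for k,v in d.items() if k!='color'})
    np.save(f'{n}0.npy',d['color'])
print(r.grasp_offset)
E
```

```text
pics
{'time': 0.0, 'joints': array([ 1.60820771,  0.50181359, -0.42680215,  1.55145655,  0.22079257,
        1.13827875, -0.21031433]), 'qvel': array([-1.59696311e-03, -7.03151898e-04,  2.22275215e-04, -8.93597055e-04,
       -1.30802287e-03,  1.91086752e-05,  2.90357238e-04]), 'tau': array([ 1.87917753e-04, -5.66598094e+01, -5.81619367e+00, -2.79112029e+01,
       -6.86551351e-02,  3.09022784e-02,  2.12750751e-04]), 'eef_pos': array([ 0.14531778, -0.63276778,  0.19169813]), 'orientation': array([ 7.82279040e-01, -6.22927443e-01, -7.20457688e-04, -6.20063571e-04]), 'wrist_force': array([ 0.4358858 ,  0.8293291 , -0.69828734]), 'wrist_torque': array([ 0.04165497, -0.01953048,  0.05095594]), 'opening': 0.9991378464259144}
side {'fx': 427.9305888339561, 'fy': 427.9305888339561, 'cx': 309.5881156128942, 'cy': 199.69634230240652, 'eye': array([0.44952005, 0.76549589, 1.02342556]), 'attitude': array([-0.03319952,  0.92570077, -0.37611912,  0.02258931])}
top {'fx': 378.79327977940216, 'fy': 378.79327977940216, 'cx': 316.1867716746135, 'cy': 205.2125136714216, 'eye': array([ 0.37721391, -0.1177656 ,  1.16622743]), 'attitude': array([-0.69588646,  0.71296148, -0.05789724,  0.0638426 ])}
wrist {'fx': 309.70691628693146, 'fy': 309.70691628693146, 'cx': 321.06631720050297, 'cy': 197.98630720114758, 'hand_eye': array([[ 9.99998975e-01, -5.13421995e-04, -1.33625199e-03,
        -5.46986745e-04],
       [ 8.53965596e-04,  9.63136104e-01,  2.69013227e-01,
        -7.23023327e-02],
       [ 1.14887523e-03, -2.69014093e-01,  9.63135555e-01,
        -1.91786473e-01],
       [ 0.00000000e+00,  0.00000000e+00,  0.00000000e+00,
         1.00000000e+00]])}
0.0188
```

View pics/side0.png

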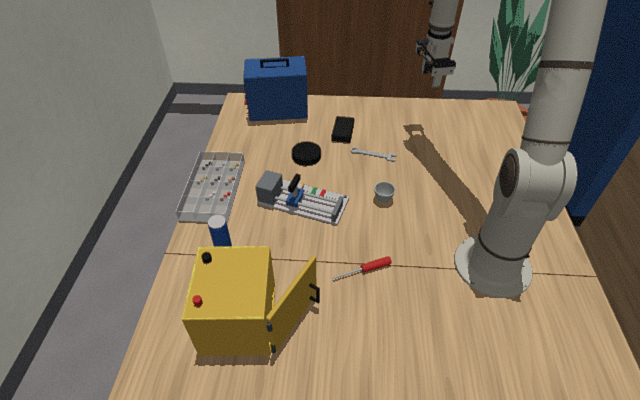

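View pics/top0.png

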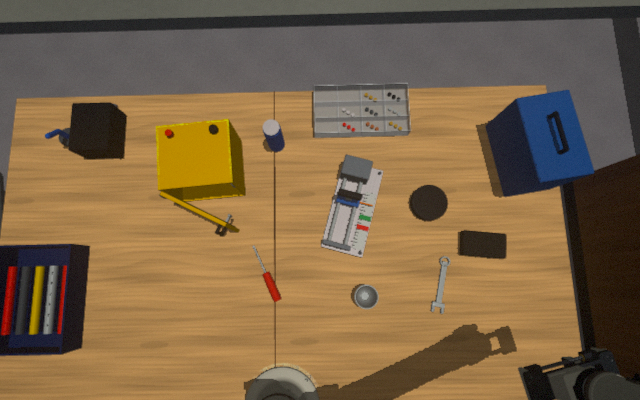

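View pics/wrist0.png

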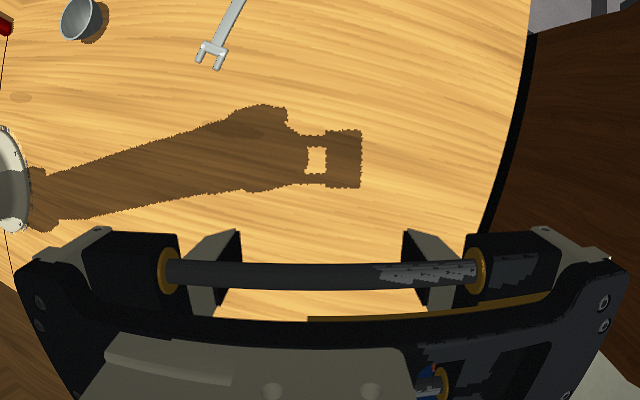

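The side view shows the yellow box at about (232,300) with its door open to (317,262), and the slide at about (305,198). In the top view the box is at (200,160), the door free edge at about (237,231), the slide at (350,205), and the green band at (365,218) is nearer home than the red band at (362,228). I'll zoom in on both.

```bash
python3 - <<'E'
from h import *
t=np.load('top0.npy')[:,:,::-1]; s=np.load('side0.npy')[:,:,::-1]
a=cv2.resize(t[145:265,310:400],None,fx=5,fy=5,interpolation=cv2.INTER_CUBIC)
b=cv2.resize(t[110:250,145:255],None,fx=4,fy=4,interpolation=cv2.INTER_CUBIC)
cv2.imwrite('pics/ta.png',a);cv2.imwrite('pics/tb.png',b)
c=cv2.resize(s[165:230,250:355],None,fx=7,fy=7,interpolation=cv2.INTER_CUBIC)
d=cv2.resize(s[240:360,180:330],None,fx=5,fy=5,interpolation=cv2.INTER_CUBIC)
cv2.imwrite('pics/sc.png',c);cv2.imwrite('pics/sd.png',d)
E
```

```text
(no output)
```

View pics/ta.png

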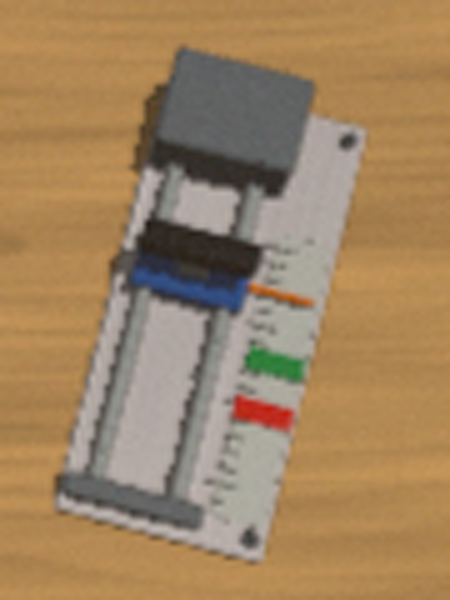

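View pics/tb.png

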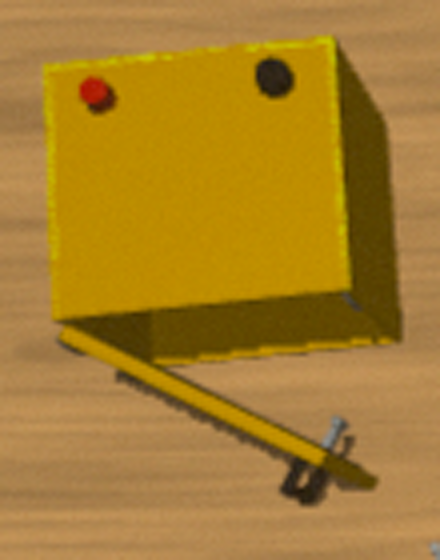

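View pics/sc.png

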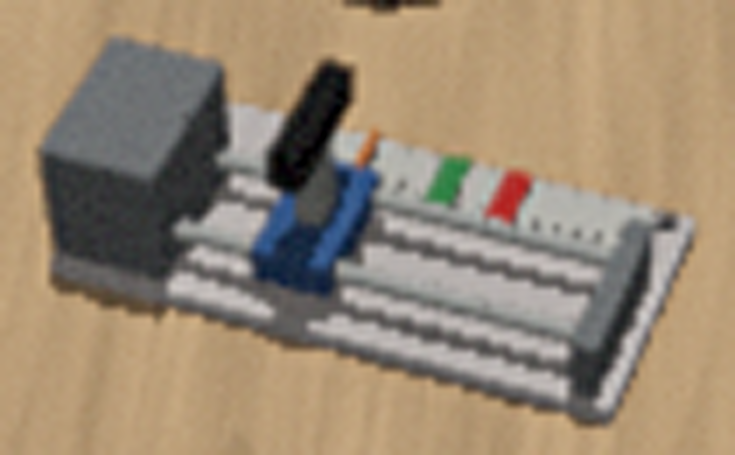

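View pics/sd.png

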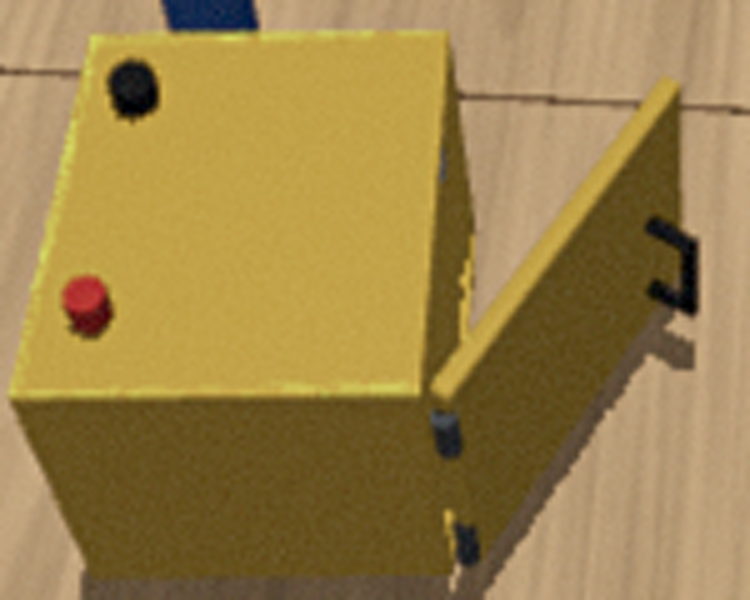

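```bash
cat >> h.py <<'E'
CAM={'side':dict(f=427.9305888,c=(309.5881156,199.696342),eye=[0.44952005,0.76549589,1.02342556],q=[-0.03319952,0.92570077,-0.37611912,0.02258931]),
'top':dict(f=378.79327978,c=(316.18677167,205.21251367),eye=[0.37721391,-0.1177656,1.16622743],q=[-0.69588646,0.71296148,-0.05789724,0.0638426])}
def ray(cam,px):
    C=CAM[cam]; v=np.array([(px[0]-C['c'][0])/C['f'],(px[1]-C['c'][1])/C['f'],1.])
    return np.array(C['eye']),R.from_quat(C['q']).apply(v)
def pl(cam,px,z):
    e,v=ray(cam,px); return e+v*(z-e[2])/v[2]
def tri(p1,p2):
    e1,v1=ray('top',p1);e2,v2=ray('side',p2)
    A=np.stack([v1,-v2],1);s=np.linalg.lstsq(A,e2-e1,rcond=None)[0]
    a=e1+s[0]*v1;b=e2+s[1]*v2; return (a+b)/2,np.linalg.norm(a-b)
def cents(img,m,x0,y0,x1,y1,mn=5):
    mm=np.zeros_like(m);mm[y0:y1,x0:x1]=m[y0:y1,x0:x1]
    n,l,st,c=cv2.connectedComponentsWithStats(mm.astype(np.uint8))
    return [(st[i],c[i].round(2)) for i in range(1,n) if st[i][4]>=mn]
E
python3 - <<'E'
from h import *
T=[(158.75,190.5),(232.5,183),(228.75,119.25),(156.25,126.25)]
P=[pl('top',p,.18) for p in T]
print('box top',np.round(P,4)); print([np.linalg.norm(P[i]-P[(i+1)%4]) for i in range(4)])
# side: order FL,FR,BR,BL
S=[(420/5+180,388/5+240),(447/5+180,33/5+240),(95/5+180,37/5+240),(12/5+180,395/5+240)]
print('side',np.round([pl('side',p,.18) for p in S],4))
print('door top',pl('top',(162.5,192.5),.175),pl('top',(238,231),.175),pl('side',(268,318),.175),pl('side',(314.4,257),.175))
for n,roi in (('top',(320,170,400,250)),('side',(280,170,340,215))):
    im=np.load(n+'0.npy'); hsv=cv2.cvtColor(im,cv2.COLOR_RGB2HSV); H,Sa,V=[hsv[...,i].astype(int) for i in range(3)]
    ms={'green':(H>40)&(H<85)&(Sa>90),'red':((H<6)|(H>172))&(Sa>150),'orange':(H>7)&(H<16)&(Sa>170),'black':(V<48)}
    for k,m in ms.items():
        for st,c in cents(im,m,*roi):
            print(n,k,st,c)
E
```

```text
box top [[0.5995 0.3083 0.18  ]
 [0.615  0.1111 0.18  ]
 [0.7957 0.1241 0.18  ]
 [0.7809 0.3239 0.18  ]]
[np.float64(0.19783225260891424), np.float64(0.18120165624750179), np.float64(0.20041287991241372), np.float64(0.1820318157534427)]
side [[0.5991 0.31   0.18  ]
 [0.6154 0.116  0.18  ]
 [0.7908 0.13   0.18  ]
 [0.7761 0.3257 0.18  ]]
door top [0.59487885 0.30007221 0.175     ] [0.48621821 0.09582276 0.175     ] [0.59106404 0.30768826 0.175     ] [0.50152695 0.13678509 0.175     ]
top green [359 215  11   6  43] [364.3  217.42]
top red [357 224  11   7  46] [361.8  227.17]
top orange [360 202  12   4  13] [365.15 203.62]
top black [338 192  22   8  47] [347.77 196.15]
side green [311 187   6   7  23] [313.52 190.35]
side red [320 190   6   6  21] [322.29 192.43]
side black [288 174  12  18 105] [293.86 183.03]
side black [280 182   2   4   7] [280.57 183.43]
side black [337 208   3   7   8] [338.12 210.88]
```

```bash
python3 - <<'E'
from h import *
g=pl('top',(364.3,217.42),.016);rd=pl('top',(361.8,227.17),.016)
print('green',g,pl('side',(313.52,190.35),.016));print('red',rd,pl('side',(322.29,192.43),.016))
cr=lambda x,y:(x/5+310-.4,y/5+145-.4)
sc=lambda x,y:(x/7+250-.43,y/7+165-.43)
print('ptr tip top',pl('top',cr(313,302),.0235),'side',pl('side',sc(376,133),.0235))
print('ptr base',pl('top',cr(247,287),.0235),pl('side',sc(360,165),.0235))
# bar top face corners (top view): far-left, far-right, near-right, near-left at z .108
for q in [(145,220),(262,246),(255,276),(137,252)]: print('bar',pl('top',cr(*q),.108))
print('bar cen tri',tri(cr(199,249),(sc(313,122))))
# rails/base lines z=~.03
for a,b in [((165,200),(100,470)),((250,200),(180,490))]:
    d=pl('top',cr(*b),.03)-pl('top',cr(*a),.03); print('rail ang',np.degrees(np.arctan2(d[1],d[0])))
a=pl('top',cr(368,130),.012);b=pl('top',cr(263,560),.012);d=b-a;print('base edge',a,b,np.degrees(np.arctan2(d[1],d[0])))
print('housing front top',pl('top',cr(155,140),.082),pl('top',cr(290,175),.082),pl('top',cr(180,48),.082),pl('top',cr(315,82),.082))
print('can',pl('top',(271,127),.15), 'red-green',np.linalg.norm(g-rd))
s=r.state();print(s['eef_pos'])
E
```

```text
green [ 0.53596279 -0.25676696  0.016     ] [ 0.53375272 -0.25661817  0.016     ]
red [ 0.50618242 -0.24780791  0.016     ] [ 0.50379361 -0.2485289   0.016     ]
ptr tip top [ 0.57263098 -0.28170617  0.0235    ] side [ 0.57011294 -0.27957351  0.0235    ]
ptr base [ 0.58296644 -0.24180085  0.0235    ] [ 0.57579622 -0.25696962  0.0235    ]
bar [ 0.60809145 -0.17611589  0.108     ]
bar [ 0.59125031 -0.24217059  0.108     ]
bar [ 0.57398227 -0.23743626  0.108     ]
bar [ 0.58957798 -0.17094016  0.108     ]
bar cen tri (array([ 0.59117818, -0.20699805,  0.09841575]), np.float64(0.002305187117306883))
rail ang 164.79612647535302
rail ang 164.35424217886376
base edge [ 0.68317787 -0.32312844  0.012     ] [ 0.41741857 -0.24554336  0.012     ] 163.72549883871014
housing front top [ 0.66182597 -0.18505386  0.082     ] [ 0.63859428 -0.2635151   0.082     ] [ 0.71777046 -0.20184008  0.082     ] [ 0.69472848 -0.28092787  0.082     ]
can [0.78194122 0.01126661 0.15      ] red-green 0.031098790275559285
[ 0.14537163 -0.63294265  0.19190627]
```

Call:
{"name": "drive_tool", "arguments": {"deltas": [{"tz": 5},{"tx": 4,"ty": 5,"tz": 9,"twist": 8},{"tx": 8,"ty": 9,"tz": 11,"twist": 16},{"tx": 12,"ty": 13,"tz": 11,"twist": 24},{"tx": 16,"ty": 17.5,"tz": 11,"twist": 32},{"tx": 20,"ty": 22,"tz": 11,"twist": 40},{"tx": 24,"ty": 26,"tz": 11,"twist": 48},{"tx": 28,"ty": 30,"tz": 11,"twist": 54},{"tx": 30,"ty": 33,"tz": 11,"twist": 54},{"tx": 30,"ty": 33,"tz": 11,"twist": 54}], "jaw": -1, "squeeze": 20}}

```text
validation failed for argument at $.de...
```

Call:
{"name": "drive_tool", "arguments": {"deltas": [{"tx": 0,"ty": 0,"tz": 5,"twist": 0},{"tx": 4,"ty": 5,"tz": 9,"twist": 8},{"tx": 8,"ty": 9,"tz": 11,"twist": 16},{"tx": 12,"ty": 13,"tz": 11,"twist": 24},{"tx": 16,"ty": 17.5,"tz": 11,"twist": 32},{"tx": 20,"ty": 22,"tz": 11,"twist": 40},{"tx": 24,"ty": 26,"tz": 11,"twist": 48},{"tx": 28,"ty": 30,"tz": 11,"twist": 54},{"tx": 30,"ty": 33,"tz": 11,"twist": 54},{"tx": 30,"ty": 33,"tz": 11,"twist": 54}], "jaw": -1, "squeeze": 20}}

```text
time: 1.4
eef_pos: [0.4477, -0.2996, 0.3029]
orientation: [0.981, -0.197, 0.0, -0.001]
wrist_force: [-0.6, -0.4, -0.2]
opening: 0.01
```

Call:
{"name": "drive_tool", "arguments": {"deltas": [{"tx": 0,"ty": 6,"tz": 0,"twist": 0},{"tx": 0,"ty": 12,"tz": 0,"twist": 0},{"tx": 0,"ty": 18,"tz": 0,"twist": 0},{"tx": 0,"ty": 24,"tz": 0,"twist": 0},{"tx": 0,"ty": 30,"tz": 0,"twist": 0},{"tx": 0,"ty": 36,"tz": 0,"twist": 0},{"tx": -1,"ty": 42,"tz": 0,"twist": 0},{"tx": -2,"ty": 48,"tz": 0,"twist": 0},{"tx": -2,"ty": 50,"tz": -2,"twist": 0},{"tx": -2,"ty": 50,"tz": -4,"twist": 0}]}}

```text
time: 2.65
eef_pos: [0.4256, 0.1978, 0.2624]
orientation: [0.98, -0.199, 0.0, -0.0]
wrist_force: [-0.3, -0.6, -0.2]
opening: 0.005
```

```bash
python3 - <<'E'
from h import *
s=r.state();print(s['eef_pos'],s['joints'],s['wrist_force'])
save('side','pics/side1.png')
E
```

```text
[0.42555776 0.19782967 0.26236272] [ 0.57716985  0.21933852 -1.19761402  1.88526617  0.22045152  1.18297853
 -1.09636035] [-0.34399844 -0.60738883 -0.22883812]
```

View pics/side1.png

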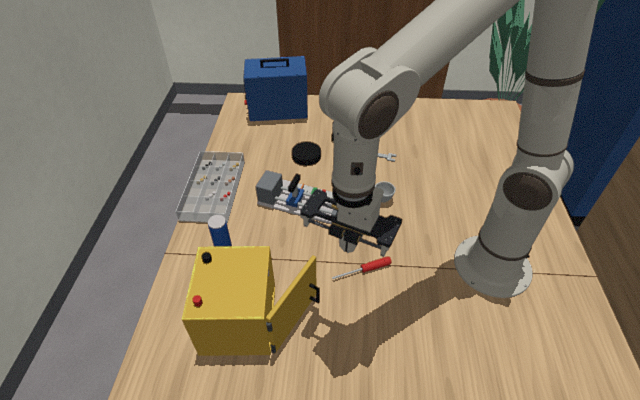

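Call:
{"name": "drive_tool", "arguments": {"deltas": [{"tx": 0,"ty": 0,"tz": -6,"twist": 0},{"tx": 0,"ty": -1,"tz": -11,"twist": 0},{"tx": 2,"ty": -2,"tz": -13,"twist": 0},{"tx": 4,"ty": -2,"tz": -13,"twist": 0},{"tx": 6,"ty": -2.5,"tz": -13,"twist": 2},{"tx": 8,"ty": -3.3,"tz": -13,"twist": 5},{"tx": 9.5,"ty": -4,"tz": -13,"twist": 8},{"tx": 10.5,"ty": -4.4,"tz": -13,"twist": 12},{"tx": 11.5,"ty": -4.7,"tz": -13,"twist": 16},{"tx": 12.5,"ty": -5,"tz": -13,"twist": 20}]}}

```text
time: 3.95
eef_pos: [0.5513, 0.1442, 0.1326]
orientation: [1.0, -0.027, -0.0, 0.001]
wrist_force: [0.2, 0.4, 1.7]
opening: 0.006
```

```bash
python3 - <<'E'
from h import *
s=r.state();print(s['eef_pos'],s['joints'],s['wrist_force'])
save('side','pics/side2.png')
E
```

```text
[0.55132156 0.14418216 0.13264733] [ 0.45523321  0.61646181 -1.03102868  1.79842662  0.59861331  1.07871361
 -0.84853301] [0.21088515 0.3950291  1.67056162]
```

View pics/side2.png

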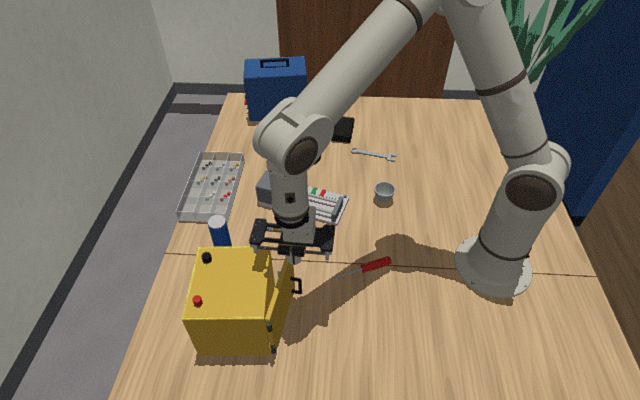

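Call:
{"name": "drive_tool", "arguments": {"deltas": [{"tx": 1,"ty": -0.2,"tz": 0,"twist": 3},{"tx": 1.8,"ty": -0.3,"tz": 0,"twist": 6},{"tx": 2.4,"ty": -0.4,"tz": 0,"twist": 8},{"tx": 2.8,"ty": -0.4,"tz": 0,"twist": 8},{"tx": 3.2,"ty": -0.4,"tz": 0,"twist": 8},{"tx": 3.4,"ty": -0.4,"tz": 0,"twist": 8},{"tx": 3.4,"ty": -0.4,"tz": 0,"twist": 8}]}}

```text
time: 4.88
eef_pos: [0.5838, 0.1419, 0.1326]
orientation: [0.999, 0.043, -0.001, 0.001]
wrist_force: [-2.4, -1.8, 2.4]
opening: 0.005
```

```bash
python3 - <<'E'
from h import *
s=r.state();print(s['eef_pos'],s['wrist_force'])
d=save('side','pics/side3.png')
cv2.imwrite('pics/side3c.png',cv2.resize(d['color'][230:370,180:330,::-1],None,fx=4,fy=4))
E
```

```text
[0.58378787 0.14188754 0.13256677] [-2.44796116 -1.80126679  2.36693765]
```

View pics/side3c.png

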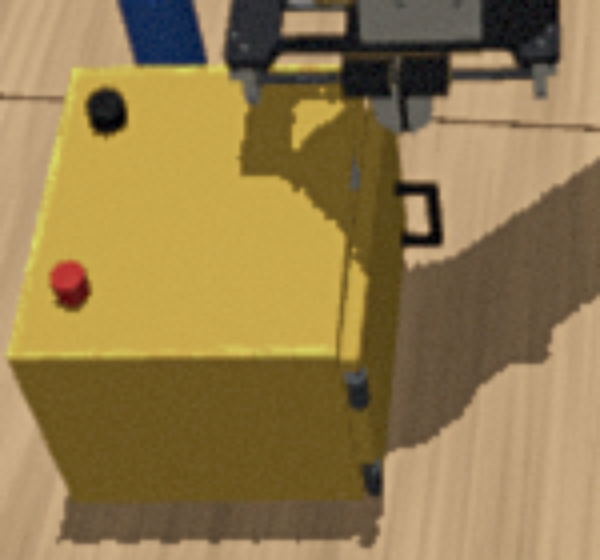

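The door is nearly shut, with the gap still visible near the catch at crop (355,175). I'll push further.

Call:
{"name": "drive_tool", "arguments": {"deltas": [{"tx": 0.3,"ty": 0,"tz": 0,"twist": 0},{"tx": 0.6,"ty": 0,"tz": 0,"twist": 0},{"tx": 0.9,"ty": 0,"tz": 0,"twist": 0},{"tx": 1.2,"ty": 0,"tz": 0,"twist": 0},{"tx": 1.2,"ty": 0,"tz": 0,"twist": 0}]}}

```text
time: 5.55
eef_pos: [0.5907, 0.1428, 0.1325]
orientation: [0.999, 0.044, -0.005, 0.001]
wrist_force: [-17.7, -4.7, 14.1]
opening: 0.004
```

```bash
python3 - <<'E'
from h import *
s=r.state();print(s['eef_pos'],s['wrist_force'])
d=save('side','pics/side4.png')
cv2.imwrite('pics/side4c.png',cv2.resize(d['color'][230:370,180:330,::-1],None,fx=4,fy=4))
E
```

```text
[0.59065979 0.14282564 0.13252554] [-17.681168   -4.7275718  14.062235 ]
```

View pics/side4c.png

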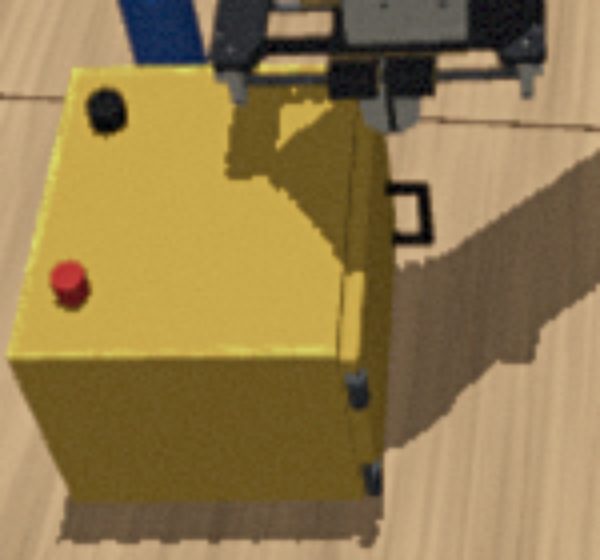

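The door looks flush. A slightly firmer push will tell whether it is seated, since a seated door won't move.

Call:
{"name": "drive_tool", "arguments": {"deltas": [{"tx": 0.2,"ty": 0,"tz": 0,"twist": 0},{"tx": 0.4,"ty": 0,"tz": 0,"twist": 0},{"tx": 0.4,"ty": 0,"tz": 0,"twist": 0}]}}

```text
time: 5.98
eef_pos: [0.5906, 0.1427, 0.1324]
orientation: [0.999, 0.045, -0.009, 0.002]
wrist_force: [-29.0, -5.9, 22.1]
opening: -0.0
```

Call:
{"name": "drive_tool", "arguments": {"deltas": [{"tx": -1,"ty": 0,"tz": 0,"twist": 0},{"tx": -3,"ty": 0,"tz": 0,"twist": 0},{"tx": -8,"ty": -2,"tz": 2,"twist": -4},{"tx": -10,"ty": -7,"tz": 6,"twist": -10},{"tx": -10,"ty": -13,"tz": 9,"twist": -16},{"tx": -10,"ty": -19,"tz": 10,"twist": -21},{"tx": -10,"ty": -25,"tz": 10,"twist": -21},{"tx": -10,"ty": -30,"tz": 10,"twist": -21},{"tx": -10,"ty": -30,"tz": 10,"twist": -21}], "jaw": 0.1}}

```text
time: 7.1
eef_pos: [0.5006, -0.1636, 0.2324]
orientation: [0.99, -0.144, 0.0, 0.0]
wrist_force: [-0.1, 0.3, 0.1]
opening: 0.551
```

```bash
python3 - <<'E'
from h import *
s=r.state();print(s['eef_pos'],s['orientation'],s['wrist_force'])
for n in ('side','top','wrist'):
    d=save(n,f'pics/{n}5.png'); np.save(n+'5.npy',d['color'])
    if n=='side': cv2.imwrite('pics/side5c.png',cv2.resize(d['color'][230:370,180:330,::-1],None,fx=4,fy=4))
    if n=='top': cv2.imwrite('pics/top5c.png',cv2.resize(d['color'][100:280,145:395,::-1],None,fx=3,fy=3))
E
```

```text
[ 0.50059196 -0.16358173  0.23237355] [ 9.89518638e-01 -1.44404278e-01  4.10097115e-04  3.18213207e-04] [-0.06594885  0.27960787  0.06877073]
```

View pics/side5c.png

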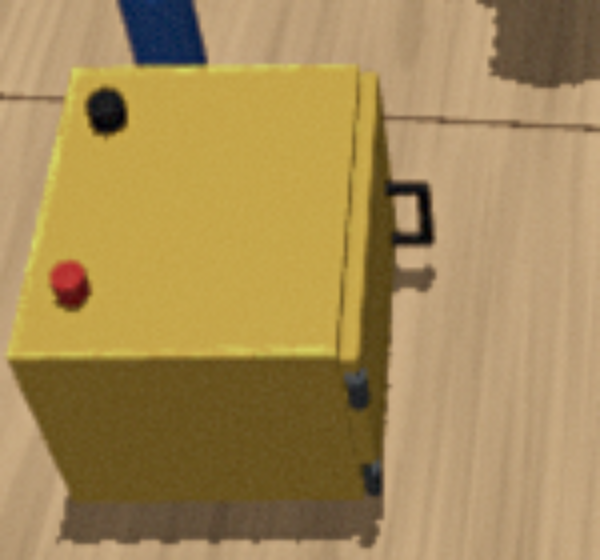

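View pics/top5c.png

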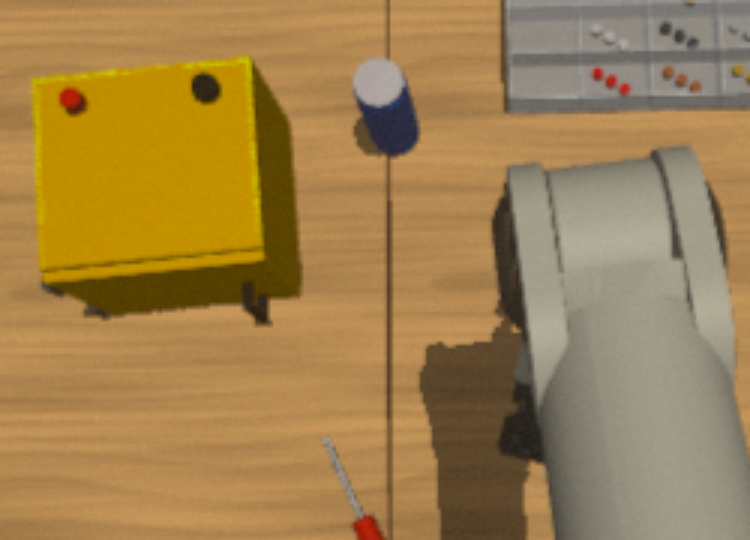

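View pics/wrist5.png

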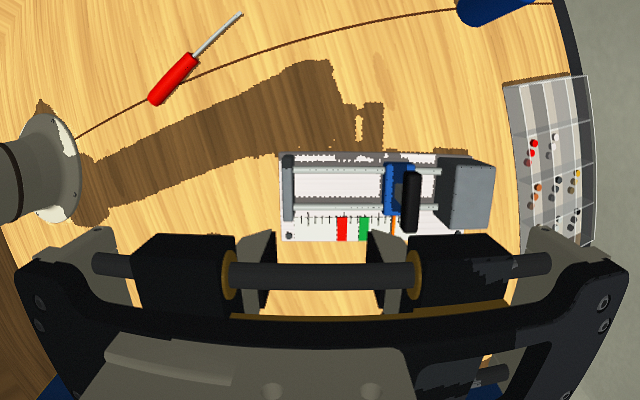

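The door is flush with the front in both views. In the wrist view the bar spans about (411,172)–(411,231), with the orange pointer at (393,225), green at (363,229) and red at (342,229). I'll cross-check the positions from it.

```bash
cat >> h.py <<'E'
HE=np.array([[ 9.99998975e-01,-5.13421995e-04,-1.33625199e-03,-5.46986745e-04],[ 8.53965596e-04,9.63136104e-01,2.69013227e-01,-7.23023327e-02],[ 1.14887523e-03,-2.69014093e-01,9.63135555e-01,-1.91786473e-01],[0,0,0,1]])
def wp(px,z,pos,q):
    d=np.array(px)-(321.0663172,197.9863072); rr=np.hypot(*d); th=rr/309.70691628
    v=np.array([*(d/rr*np.sin(th)),np.cos(th)]); T=R.from_quat(q)
    e=T.apply(HE[:3,3])+pos; v=T.apply(HE[:3,:3]@v); return e+v*(z-e[2])/v[2]
def report(im,pos,q,z0=(150,460)):
    hsv=cv2.cvtColor(im,cv2.COLOR_RGB2HSV);H,S,V=[hsv[...,i].astype(int) for i in range(3)]
    p=np.array([-.962,.272,0]); o={}
    for k,m,z in (('green',(H>40)&(H<85)&(S>90),.016),('red',((H<6)|(H>172))&(S>150),.016),('orange',(H>7)&(H<15)&(S>200)&(V>150),.0235)):
        for st,c in cents(im,m,270,150,480,260,8):
            w=wp(c,z,pos,q); print(k,st,c,w.round(4),'along',round(1000*w@p,1))
E
python3 - <<'E'
from h import *
s=r.state();im=np.load('wrist5.npy');print(s['time'])
report(im,s['eef_pos'],s['orientation'])
for px in [(402,172),(420,172),(402,231),(420,231)]: print(wp(px,.108,s['eef_pos'],s['orientation']))
cv2.imwrite('pics/w5c.png',cv2.resize(im[140:250,270:500,::-1],None,fx=3.4,fy=3.4,interpolation=cv2.INTER_CUBIC))
E
```

```text
7.25
green [358 217  11  24 230] [363.25 228.33] [ 0.534  -0.2557  0.016 ] along -583.2
red [337 217  10  24 235] [341.6  228.43] [ 0.5043 -0.247   0.016 ] along -552.3
orange [392 216   3  15  24] [392.54 222.54] [ 0.5758 -0.2561  0.0235] along -623.6
[ 0.58645419 -0.16768248  0.108     ]
[ 0.60610806 -0.17298919  0.108     ]
[ 0.57264091 -0.23366436  0.108     ]
[ 0.59327438 -0.24008553  0.108     ]
```

View pics/w5c.png

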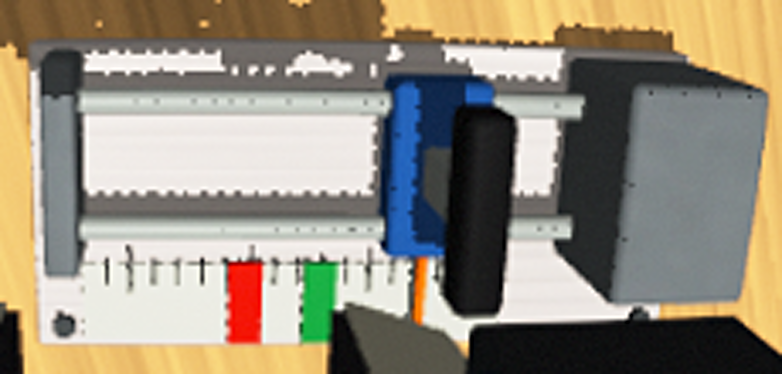

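Call:
{"name": "drive_tool", "arguments": {"deltas": [{"tx": 4.5,"ty": -2,"tz": 0,"twist": 1},{"tx": 9,"ty": -4.1,"tz": 0,"twist": 1},{"tx": 9,"ty": -4.1,"tz": -4,"twist": 1},{"tx": 9,"ty": -4.1,"tz": -8,"twist": 1},{"tx": 9,"ty": -4.1,"tz": -10,"twist": 1},{"tx": 9,"ty": -4.1,"tz": -10,"twist": 1}]}}

```text
time: 8.0
eef_pos: [0.5901, -0.197, 0.1319]
orientation: [0.992, -0.13, -0.001, -0.0]
wrist_force: [-0.0, 0.0, 1.1]
opening: 0.548
```

```bash
python3 - <<'E'
from h import *
s=r.state();print(s['eef_pos'],s['orientation'],s['wrist_force'],s['opening'])
d=save('wrist','pics/wrist6.png'); np.save('wrist6.npy',d['color'])
E
```

```text
[ 0.59006261 -0.19702001  0.13191785] [ 9.91509284e-01 -1.30031707e-01 -9.41856110e-04 -4.56089770e-04] [-1.81173907e-02  3.72336167e-04  1.10346922e+00] 0.5484376003128805
```

View pics/wrist6.png

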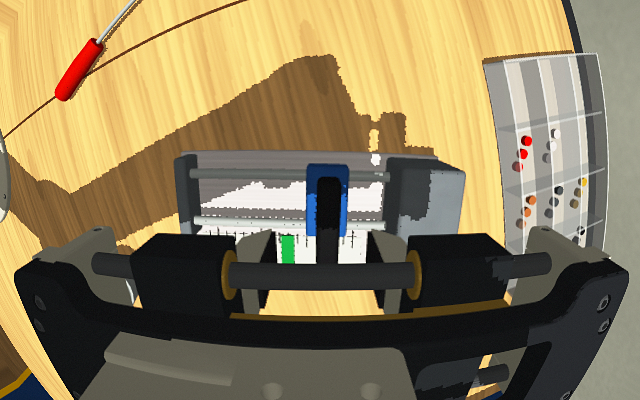

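Call:
{"name": "drive_tool", "arguments": {"deltas": [{"tx": 0,"ty": -0.8,"tz": -1,"twist": -0.5},{"tx": 0,"ty": -0.8,"tz": -3,"twist": -0.5},{"tx": 0,"ty": -0.8,"tz": -5,"twist": -0.5},{"tx": 0,"ty": -0.8,"tz": -5.5,"twist": -0.5},{"tx": 0,"ty": -0.8,"tz": -5.5,"twist": -0.5}]}}

```text
time: 8.68
eef_pos: [0.5902, -0.206, 0.077]
orientation: [0.991, -0.135, -0.001, -0.0]
wrist_force: [0.0, 0.2, 0.5]
opening: 0.549
```

```bash
python3 - <<'E'
from h import *
s=r.state();print(s['eef_pos'],s['orientation'],s['wrist_force'],s['opening'])
d=save('wrist','pics/wrist7.png'); d=save('side','pics/side7.png')
cv2.imwrite('pics/side7c.png',cv2.resize(d['color'][130:250,230:370,::-1],None,fx=5,fy=5))
E
```

```text
[ 0.5902035  -0.20603688  0.07703071] [ 9.90824626e-01 -1.35152303e-01 -5.40078499e-04 -3.51537194e-04] [0.01030383 0.1954788  0.53150954] 0.5489557056629566
```

View pics/wrist7.png

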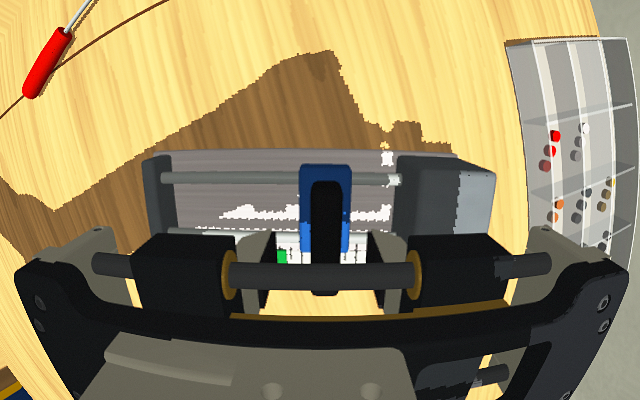

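View pics/side7c.png

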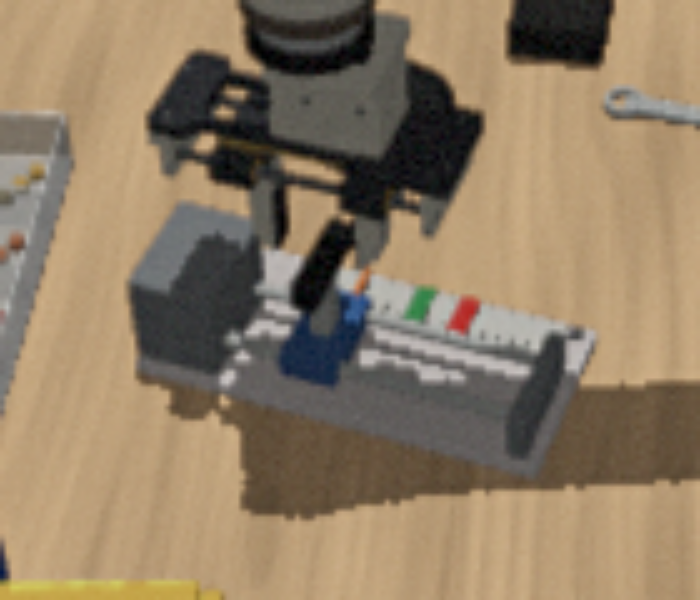

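```bash
python3 - <<'E'
from h import *
print(pl('side',(304,182.4),.077),pl('side',(283.5,178),.077))
for c in [(345,222),(330,225),(298,300),(320,308)]: print(pl('side',(230+c[0]/5,130+c[1]/5),.096))
E
```

```text
[ 0.56184557 -0.22923299  0.077     ] [ 0.63029604 -0.24591774  0.077     ]
[ 0.57891195 -0.24552272  0.096     ]
[ 0.58825912 -0.24210246  0.096     ]
[ 0.60115647 -0.17244674  0.096     ]
[ 0.58680051 -0.16626581  0.096     ]
```

```bash
cat >> h.py <<'E'
def proj(cam,P):
    C=CAM[cam]; v=R.from_quat(C['q']).inv().apply(np.array(P)-C['eye']); return C['f']*v[:2]/v[2]+C['c']
def wproj(P):  # tool coords
    v=np.linalg.inv(HE)@np.array([*P,1]); th=np.arctan2(np.hypot(v[0],v[1]),v[2]); return th*309.7069*v[:2]/np.hypot(v[0],v[1])+(321.0663,197.9863)
E
python3 - <<'E'
from h import *
s=r.state();p=s['eef_pos'];T=R.from_quat(s['orientation'])
for t in [(-.025,-.0095,0),(-.044,-.0095,0),(-.025,.0095,0),(-.025,-.0095,-.04),(.025,-.0095,0),(.044,-.0095,0),(.044,.0095,0)]:
    w=T.apply(t)+p; q=proj('side',w); print(t,w.round(3),'side crop',((q-(230,130))*5).round(),'wrist',wproj(t).round())
print(wp((326,182),.108,p,s['orientation']),wp((324,295),.108,p,s['orientation']))
im=cv2.imread('pics/wrist7.png');cv2.imwrite('pics/w7c.png',cv2.resize(im[140:330,220:420],None,fx=3.1,fy=3.1,interpolation=cv2.INTER_CUBIC)*1)
E
```

```text
(-0.025, -0.0095, 0) [ 0.57  -0.19   0.078] side crop [352. 303.] wrist [284. 212.]
(-0.044, -0.0095, 0) [ 0.551 -0.185  0.078] side crop [381. 309.] wrist [256. 211.]
(-0.025, 0.0095, 0) [ 0.564 -0.209  0.078] side crop [363. 283.] wrist [285. 238.]
(-0.025, -0.0095, -0.04) [ 0.57  -0.19   0.118] side crop [350. 256.] wrist [276. 235.]
(0.025, -0.0095, 0) [ 0.618 -0.204  0.078] side crop [279. 285.] wrist [360. 212.]
(0.044, -0.0095, 0) [ 0.636 -0.209  0.078] side crop [251. 278.] wrist [389. 211.]
(0.044, 0.0095, 0) [ 0.631 -0.227  0.078] side crop [263. 258.] wrist [387. 238.]
[ 0.60249752 -0.17206913  0.108     ] [ 0.58260353 -0.24027808  0.108     ]
```

View pics/w7c.png

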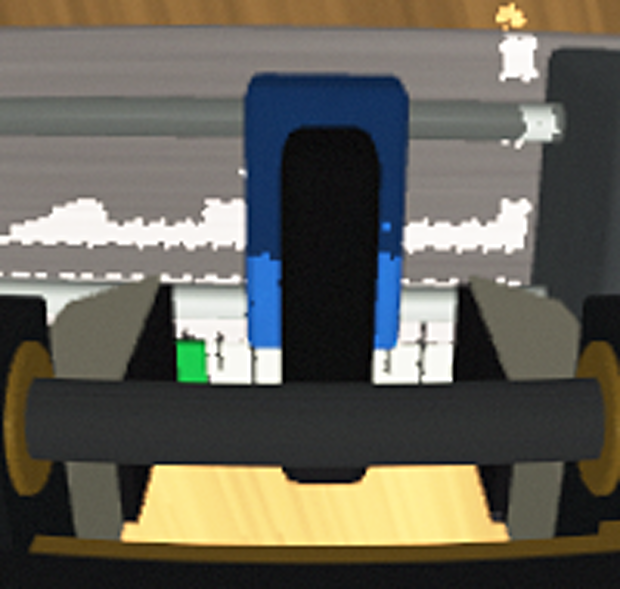

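```bash
python3 - <<'E'
from h import *
for z in (0,-.01,-.02,-.03,-.04):
  for y in (-.0095,.0095): print(z,y,'x-.025',wproj((-.025,y,z)).round(),'x-.035',wproj((-.035,y,z)).round(),'open',wproj((-.046,y,z)).round())
im=cv2.imread('pics/side7.png');cv2.imwrite('pics/s7c.png',cv2.resize(im[150:200,255:325],None,fx=11,fy=11,interpolation=cv2.INTER_CUBIC))
E
```

```text
0 -0.0095 x-.025 [284. 212.] x-.035 [269. 212.] open [253. 211.]
0 0.0095 x-.025 [285. 238.] x-.035 [271. 238.] open [255. 238.]
-0.01 -0.0095 x-.025 [282. 217.] x-.035 [267. 216.] open [250. 216.]
-0.01 0.0095 x-.025 [284. 244.] x-.035 [268. 244.] open [252. 244.]
-0.02 -0.0095 x-.025 [280. 222.] x-.035 [264. 222.] open [246. 222.]
-0.02 0.0095 x-.025 [282. 251.] x-.035 [266. 251.] open [249. 250.]
-0.03 -0.0095 x-.025 [278. 228.] x-.035 [261. 228.] open [242. 228.]
-0.03 0.0095 x-.025 [280. 258.] x-.035 [263. 258.] open [245. 257.]
-0.04 -0.0095 x-.025 [276. 235.] x-.035 [257. 235.] open [238. 234.]
-0.04 0.0095 x-.025 [278. 266.] x-.035 [260. 266.] open [241. 265.]
```

View pics/s7c.png

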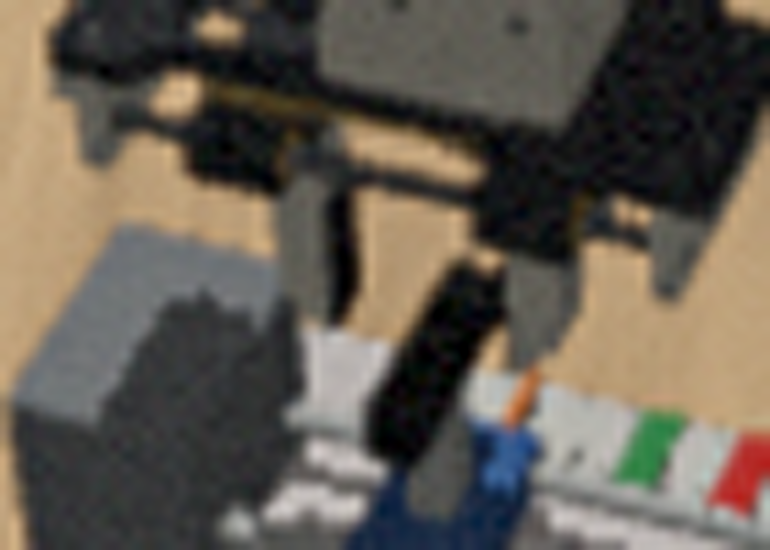

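The nominal pose is right, but in the wrist and side views the visible fingertips end about 25–30 mm short of the stated TCP. I'll lower to about z=0.055, which keeps clear of the carriage (44 mm) and keeps the body above the bar, and then look again.

Call:
{"name": "drive_tool", "arguments": {"deltas": [{"tx": 0,"ty": 0,"tz": -0.7,"twist": 0},{"tx": 0,"ty": 0,"tz": -1.5,"twist": 0},{"tx": 0,"ty": 0,"tz": -2.1,"twist": 0},{"tx": 0,"ty": 0,"tz": -2.1,"twist": 0}]}}

```text
time: 9.28
eef_pos: [0.59, -0.2064, 0.0559]
orientation: [0.991, -0.135, -0.001, -0.0]
wrist_force: [-0.6, -0.4, 0.2]
opening: 0.551
```

```bash
python3 - <<'E'
from h import *
s=r.state();print(s['eef_pos'],s['orientation'],s['wrist_force'],s['opening'])
d=save('side','pics/side8.png');im=d['color'][:,:,::-1]
cv2.imwrite('pics/s8c.png',cv2.resize(im[150:205,255:325],None,fx=10,fy=10,interpolation=cv2.INTER_CUBIC))
p=s['eef_pos'];T=R.from_quat(s['orientation'])
for z in (0,-.02,-.03): print(z,((proj('side',T.apply((-.035,0,z))+p)-(255,150))*10).round(),((proj('side',T.apply((.035,0,z))+p)-(255,150))*10).round())
E
```

```text
[ 0.58998788 -0.20639599  0.05593263] [ 9.90794635e-01 -1.35372026e-01 -6.19205023e-04 -1.49604489e-04] [-0.59133239 -0.44821652  0.18141791] 0.5506752823977651
0 [500. 442.] [298. 392.]
-0.02 [499. 397.] [294. 347.]
-0.03 [498. 374.] [292. 325.]
```

View pics/s8c.png

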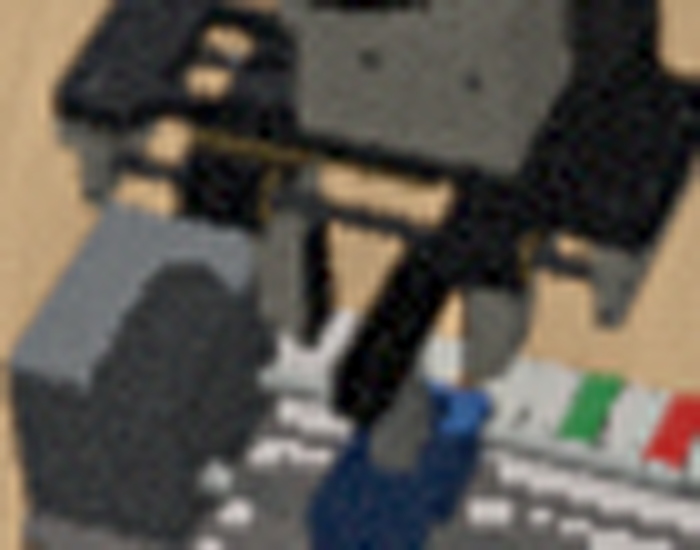

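Call:
{"name": "drive_tool", "arguments": {"deltas": [{"tx": 0,"ty": 0,"tz": 0,"twist": 0},{"tx": 0,"ty": 0,"tz": 0,"twist": 0},{"tx": 0,"ty": 0,"tz": 0,"twist": 0},{"tx": 0,"ty": 0,"tz": 0,"twist": 0}], "jaw": -1, "squeeze": 40}}

```text
time: 9.82
eef_pos: [0.5918, -0.2069, 0.057]
orientation: [0.991, -0.136, 0.001, -0.0]
wrist_force: [3.4, -0.3, -2.7]
opening: 0.192
```

```bash
python3 - <<'E'
from h import *
s=r.state();print(s['eef_pos'],s['orientation'],s['wrist_force'],s['opening']*92)
E
```

```text
[ 0.59181813 -0.20686905  0.05698733] [ 9.90762966e-01 -1.35598870e-01  1.29875431e-03 -6.66674957e-05] [ 3.3884291  -0.25402428 -2.73705125] 17.709578270834637
```

Call:
{"name": "drive_tool", "arguments": {"deltas": [{"tx": -0.6,"ty": 0.2,"tz": 0,"twist": 0},{"tx": -1.3,"ty": 0.4,"tz": 0,"twist": 0},{"tx": -2,"ty": 0.6,"tz": 0,"twist": 0},{"tx": -2.7,"ty": 0.8,"tz": 0,"twist": 0},{"tx": -3.4,"ty": 1,"tz": 0,"twist": 0},{"tx": -3.9,"ty": 1.1,"tz": 0,"twist": 0},{"tx": -3.9,"ty": 1.1,"tz": 0,"twist": 0},{"tx": -3.9,"ty": 1.1,"tz": 0,"twist": 0}]}}

```text
time: 10.82
eef_pos: [0.554, -0.1958, 0.057]
orientation: [0.991, -0.136, 0.002, -0.0]
wrist_force: [8.1, -0.4, -7.4]
opening: 0.189
```

```bash
python3 - <<'E'
from h import *
s=r.state();print(s['eef_pos'],s['orientation'],s['wrist_force'],s['opening']*92)
p=s['eef_pos']-np.array([.5918,-.2069,0]);print('pull',p@[-.962,.272,0])
d=save('side','pics/side9.png');im=d['color'][:,:,::-1]
cv2.imwrite('pics/s9c.png',cv2.resize(im[160:215,265:350],None,fx=9,fy=9,interpolation=cv2.INTER_CUBIC))
d=save('wrist','pics/w9.png');np.save('w9.npy',d['color']);im=d['color'][:,:,::-1]
cv2.imwrite('pics/w9c.png',cv2.resize(im[140:330,220:420],None,fx=3.1,fy=3.1,interpolation=cv2.INTER_CUBIC))
E
```

```text
[ 0.55395846 -0.19576239  0.05699648] [ 9.90747402e-01 -1.35697981e-01  2.32454451e-03 -4.90442039e-04] [ 8.05256195 -0.37258986 -7.39812194] 17.35762308218504
pull 0.03943298801900137
```

View pics/s9c.png

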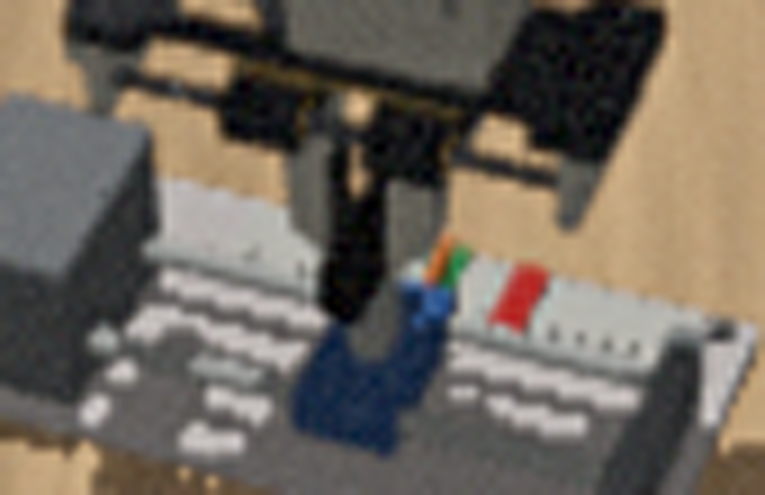

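View pics/w9c.png

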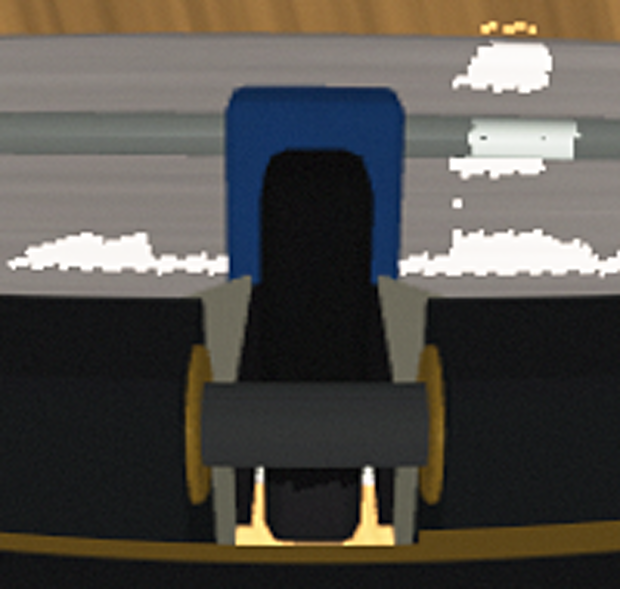

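```bash
python3 - <<'E'
from h import *
p=np.array([-.962,.272,0])
f=lambda c:(c[0]/9+265-.45,c[1]/9+160-.45)
for n,c,z in [('ptr tip',(453,240),.0235),('ptr base',(432,280),.0235),('green R top',(470,252),.016),('green R bot',(452,290),.016),('redL bot',(492,318),.016),('redL top',(516,268),.016),('redR top',(550,268),.016),('redR bot',(522,328),.016)]:
    w=pl('side',f(c),z);print(n,w.round(4),(1000*w@p).round(1))
for q in [(313.52,190.35),(322.29,192.43)]: print(1000*pl('side',q,.016)@p)
im=cv2.imread('pics/side9.png')
for n in ('side0','side9'):
    im=cv2.imread(f'pics/{n}.png'); hsv=cv2.cvtColor(im,cv2.COLOR_BGR2HSV);H,S,V=[hsv[...,i].astype(int) for i in range(3)]
    for k,m,z in (('green',(H>40)&(H<85)&(S>90),.016),('orange',(H>6)&(H<16)&(S>150),.0235),('red',((H<6)|(H>172))&(S>150),.016)):
        for st,c in cents(im,m,295,175,330,202,2): print(n,k,st,c,(1000*pl('side',c,z)@p).round(1))
E
```

```text
ptr tip [ 0.53   -0.2691  0.0235] -583.0
ptr base [ 0.5362 -0.2473  0.0235] -583.1
green R top [ 0.5238 -0.2708  0.016 ] -577.5
green R bot [ 0.5291 -0.2501  0.016 ] -577.0
redL bot [ 0.5133 -0.2363  0.016 ] -558.1
redL top [ 0.506  -0.2632  0.016 ] -558.4
redR top [ 0.4933 -0.264   0.016 ] -546.4
redR bot [ 0.502  -0.2318  0.016 ] -546.0
-583.2702538863796
-552.2493160633318
side0 green [311 187   6   7  23] [313.52 190.35] -583.3
side0 orange [302 186   1   2   2] [302.  186.5] -623.5
side0 red [320 190   6   6  21] [322.29 192.43] -552.2
side9 green [314 188   3   4   7] [315.14 189.43] -579.6
side9 green [305 190   2   2   2] [305.5 190.5] -608.4
side9 orange [313 187   2   4   5] [313.4 188.4] -584.1
side9 red [320 190   6   6  20] [322.3  192.55] -552.0
```

The pointer is within about 1 mm of the green middle. I'll nudge it 0.5–1 mm further and let it settle.

Call:
{"name": "drive_tool", "arguments": {"deltas": [{"tx": -0.08,"ty": 0.02,"tz": 0,"twist": 0},{"tx": -0.08,"ty": 0.02,"tz": 0,"twist": 0},{"tx": -0.08,"ty": 0.02,"tz": 0,"twist": 0},{"tx": -0.08,"ty": 0.02,"tz": 0,"twist": 0},{"tx": -0.08,"ty": 0.02,"tz": 0,"twist": 0},{"tx": -0.08,"ty": 0.02,"tz": 0,"twist": 0}]}}

```text
time: 11.68
eef_pos: [0.5534, -0.1956, 0.057]
orientation: [0.991, -0.136, 0.002, -0.001]
wrist_force: [9.2, -0.7, -6.8]
opening: 0.192
```

```bash
python3 - <<'E'
from h import *
s=r.state();print(s['eef_pos'],s['wrist_force'],s['opening']*92,np.abs(s['qvel']).max())
p=s['eef_pos']-np.array([.5918,-.2069,0]);print('pull',p@[-.962,.272,0])
p=np.array([-.962,.272,0])
d=save('side','pics/side10.png');im=d['color'][:,:,::-1]
hsv=cv2.cvtColor(im,cv2.COLOR_BGR2HSV);H,S,V=[hsv[...,i].astype(int) for i in range(3)]
for k,m,z in (('green',(H>40)&(H<85)&(S>90),.016),('orange',(H>6)&(H<16)&(S>150),.0235)):
    for st,c in cents(im,m,308,175,330,202,2): print(k,st,c,(1000*pl('side',c,z)@p).round(1))
cv2.imwrite('pics/s10c.png',cv2.resize(im[160:370,180:370],None,fx=2.8,fy=2.8,interpolation=cv2.INTER_CUBIC))
E
```

```text
[ 0.5533586  -0.19557908  0.05699143] [ 9.18354157 -0.74338469 -6.79151961] 17.629076536456292 0.001648339146535239
pull 0.04005991692599432
green [314 188   3   4   7] [315.14 189.43] -579.6
orange [313 186   2   5   5] [313.6 188. ] -584.2
```

View pics/s10c.png

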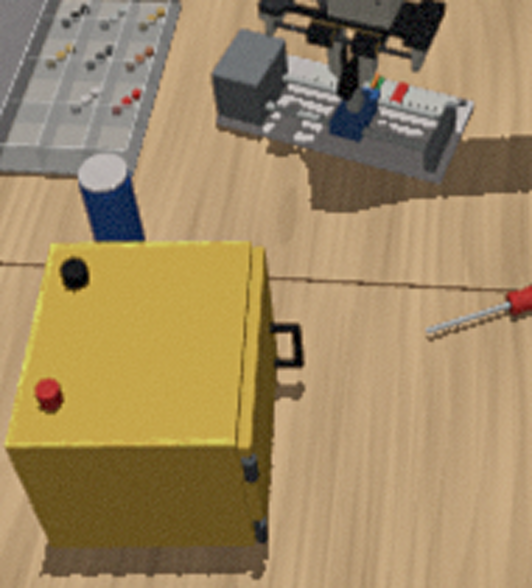

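```bash
python3 - <<'E'
from h import *
r.hand_in(); s=r.state(); print(s['time'],s['eef_pos'],s['opening'])
E
```

```text
the job is handed in; nothing more can be done
the job is handed in; nothing more can be done
```

I pushed the door of the yellow box shut, then pulled the throttle slide out about 40 mm to the green band. I handed the job in at about 11.7 s with the gripper still holding the handle.

**Door:** an extra push, up to 29 N, did not move it any further. It looked flush in the top view right after the push, and still flush in the side view just before hand-in.

**Pointer:** the side view puts it within about 1 mm of the green band's middle (−584.2 mm against −583.3 mm along the pull line). The handle travel of 40.1 mm agrees with the 40–41 mm I measured beforehand. The band reaches 7 mm either side of its middle.

**Grip:** the jaws stopped at 17.6 mm on the 18 mm bar, holding with 40 N, and the arm was at rest.

**Disagreement:** in the wrist and side pictures the fingertips end about 25–30 mm short of the stated tool point. I gripped about 20 mm lower than planned to allow for it, and the hold was steady.

**Other objects:** I never worked near the loose objects on the table. The spray can and screwdriver look undisturbed in the last picture. I did not measure any of the other things again at the end.

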